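Line up the quarter-turn fastener and hold the filter cover shut

ROBOT

A 6-joint arm with a two-finger parallel gripper is mounted at the origin on a cart in front of the work surface, level with it; the furniture and walls round the work are solid. World frame = base frame: x ahead of the robot, y to its left, z up, the work surface at z = 0. Lengths are in m, angles in degrees, forces in N, time in s.
With the tool pointing down it reaches from about 0.375 to 0.9 m from the base axis. Payload 3.1 kg.
Tool frame: the origin (TCP) lies at the very end of the fingers, on their centre line; the grasp point (between the pads) lies 19 mm behind it; z points along the fingers, y is the line along which they close (so a half turn about z gives the same grasp; the last joint's range is limited). The gripper opens to 87 mm and grips with 3 to 60 N. Pads are 19 mm wide; open, the fingers measure 117 mm over their backs; the gripper's body (75 mm by 190 mm) begins 51 mm behind the grasp point.
Start: joints at [-85.743, 30.224, 82.088, -0, 67.689, -10.227], TCP at [0.156, -0.605, 0.223] pointing down, gripper open.
Joint ranges: [-176.69, 176.69], [-43.24, 126.21], [12.49, 139.97], [-82, 262], [0, 151.66], [-163.58, 163.58]. Speed limits (degrees/s): [159.86, 159.86, 180, 180, 180, 180].

INTERFACE

Orientations are given as a 3x3 rotation matrix whose columns are the frame's x, y, z axes.
In Python, from rig import * gives the robot as it stands.
- The arm moves only by the tool jog_arm, never from a script. Its arguments are lists of equal length, an entry for each row: "delta_pos": the shift along the world's x, y, z in cm, a list of three; "turn": the turn about the world's z in degrees; "grip": the closure, from 0 (fully open) to 1 (shut). In form: {"delta_pos": [[x, y, z], ...], "turn": [turn, ...], "grip": [grip, ...]}. A call has 1 to 12 rows; each row is the pose to reach, as a shift and turn from the pose commanded when the call began; what a row does not reach only later rows make up. A row lasts 1/8 s, in which the tool goes at most 62.5 mm and 10.7 degrees, less where a joint would pass 70% of its speed; a pose out of reach is approached as far as the arm can. A call with a gripper value outside its range is refused whole. The fingers move at their own pace and stop on an object; the grip force is fixed at half the most. Time passes only in rows, so rows that repeat a pose let the fingers close. It gives the time, the measured TCP pose, the force, the opening and the grip force at its end, in the units of the state.
- read_state(): the state, without advancing time (a new reading comes with each control period).
- capture(name): name is "side" or "top" or "wrist"; returns a dict with "color" (420x560x3 uint8, blue, green, red), "fovy" (degrees; the focal length in pixels is half the picture's height over the tangent of half this angle, whatever the lens; pixels are square), "cx", "cy" (the principal point, pixels), "k1" (the pictures are not rectified: a ray, as slopes to the right and down, at radius r is drawn at 1 + k1 r^2 times it, then the intrinsics apply), "camera_from_world" (4x4, takes a point from world to camera coordinates). Camera axes: x right, y up, looking along -z (the intrinsics and any distortion apply to the point x, -y, -z); pixel columns grow to the right and rows downward; lengths in m; the calibration is good to about 2 mm. A picture is of the moment at which its call begins. There is no depth.
- hand_in(): hands the job in; it is judged then, once.
The state is a dict: "time_s": time; "joint_positions": joint angles; "qvel": joint speeds; "tau": joint torques, N m; "position": TCP position; "tcp_rot": TCP orientation; "force": force on the tool from outside, world axes, zero at the start; "moment": the same for the moment, N m; "opening": opening from 0.0 (shut) to 1.0 (fully open); "grasp_force": force on a finger pad.
Only numpy, scipy, OpenCV 4.12 (cv2) and the standard library are available. Lean on these libraries where they do the work, as an engineer would, in place of code of your own. Each camera call takes 0.05 s, during which the arm holds its last target. There are 200 camera calls.

TASK

The cover of the small grey filter housing stands sprung ajar. Turn the black wing of its quarter-turn fastener until the wing lies in line with the two dark witness marks on the cover (either way round), then press the cover fully down flat onto the housing and keep it pressed there: finish while still holding it shut, without letting go. Leave the small things around the housing where they lie.

Things in the scene. Friction and masses are not known exactly. Their poses are not given: they have to be found in the camera images.
- housing_top (a point): Grey filter housing fixed to the thin white bench mat, 170 (its x) x 120 (y) x 60 mm high. This point: middle of its top rim, 60 mm above the mat, which is 2 mm thick. Its x axis points from the front edge (robot side, by the fastener) to the hinge edge, z up. A black hose port sticks out 28 mm at the hinge side. A lamp shade hangs over the bench beyond x = 0.62, at about wrist height: keep hand and wrist clear of it.
- cover (a joint): Angle of the cover in rad; hinge along the housing's y, 82 mm to +x of housing_top, at that height. 0 = flat home on the rim (stop), 0.09 = sprung ajar, as it starts (upper stop). A spring opens it: at the fastener 4 N down begins to move it, 8 N holds it home; let go, it rises. With the fastener not lined up its pin stands on the receptacle and the cover stops at about 0.05.
- cover_mid (a point): Middle of the cover's top face. The cover is an aluminium plate 166 x 120 x 6 mm on top of the housing; x axis from the front edge to the hinge, z normal to the plate. Two thin dark witness marks on the plate's centre line (along its x) lie in front of and behind the fastener.
- stud (a joint): Angle of the fastener in rad about the cover's normal, anticlockwise from above positive. 0 and 3.14 = wing along the cover's x, in line with the marks and with the slot of the receptacle below (its cross-pin passes within about 0.16 rad); 1.57 = wing across. Starts between 0.65 and 2.49, turns from -0.35 to 3.49 with no stop or click where aligned, stays where left (friction 0.04 N m).
- stud_grip (a point): Point on the fastener's axis 20 mm above the cover's top face, where to grip the wing. The wing is a black bar 34 mm long (its own x axis), 10 mm thick (its own y axis), reaching from 4 to 30 mm above the cover, on a round foot 26 mm across and 5 mm high. The axis is 132 mm in front of the hinge, on the cover's centre line.
- tape_roll: bystander: roll of beige tape lying flat, 52 mm across, 18 mm high, left of the housing; origin at the middle of its underside; to be left alone
- press_die_3: bystander: pale round press die, 42 mm across, 12 mm high, left of the housing near its front; origin at the middle of its underside; to be left alone
- loupe_1: bystander: black eye loupe, waisted, 35 mm across, 39 mm high, behind the housing's rear left corner; origin at the middle of its underside; to be left alone
- movement_holder_1: bystander: small pale metal movement holder, 54 x 62 x 16 mm, right of the housing; origin at the middle of its underside; to be left alone
- black_brush: bystander: small dusting brush lying behind the housing, 91 mm long, 19 mm thick; origin at the middle of its underside; to be left alone
There are look-alikes about, which are no part of the job. Of the things that look like the part that bears housing_top, the largest one is meant.

How it is judged (in metres and radians):
On the way:
1. the fastener's wing is in line with the marks on the cover (within 0.16 rad) (angle between the y axis of stud_grip and the y axis of housing_top, either way round below 0.16 rad), for 0.2 s.
At the end, for the whole second after the job is handed in: The wing is in line with the marks within 0.16 rad, the cover is down flat on the housing (angle under 0.02 rad) and the robot itself is still pressing on the cover or its fastener with more than 3 N (angle between the y axis of stud_grip and the y axis of housing_top, either way round below 0.16 rad and value of joint cover below 0.02 rad and contact force between any of the fingers, the arm and cover above 3 N); the arm keeps its last pose, push and grip.
It fails at once if tape roll is shoved more than 30 mm away (distance of tape_roll from where it was at the start of the episode above 0.03 m).
It fails at once if press die 3 is shoved more than 30 mm away (distance of press_die_3 from where it was at the start of the episode above 0.03 m).
It fails at once if loupe 1 is shoved more than 30 mm away (distance of loupe_1 from where it was at the start of the episode above 0.03 m).
It fails at once if movement holder 1 is shoved more than 30 mm away (distance of movement_holder_1 from where it was at the start of the episode above 0.03 m).
It fails at once if black brush is shoved more than 30 mm away (distance of black_brush from where it was at the start of the episode above 0.03 m).
It also fails if it takes over 40 s, if anything falls off the work surface, if the arm or the gripper's body presses on something with over 40 N, if the wrist force passes 120 N, or if a joint passes its speed limit or range.

## Working session

There is one attempt and no reset: what is moved stays moved. The work goes in short steps, Python scripts to look and compute and a tool call to move; the robot and the scene stay as the last step left them, time stands still between calls to the robot, and variables do not carry over. Pictures are saved under pics/ and viewed, at most 10 in all, crops included, and the job is handed in when it is done.

Besides the shell and the picture viewer there is one more tool, called after "Emit:" as a command line: name --pt "numbers of a row" for each row, then --argument value for the rest. jog_arm: Moves the arm, as the interface text tells. Its arguments: {"type":"object","properties":{"delta_pos":{"type":"array"},"turn":{"type":"array"},"grip":{"type":"array"}},"required":["delta_pos","turn","grip"]}

```bash
mkdir -p pics
cat > h.py <<'E'
from rig import *
import numpy as np, cv2
def save(n,f):
    c=capture(n); cv2.imwrite('pics/'+f+'.png',c['color']); np.save('pics/'+f+'.npy',c,allow_pickle=True); return c
def load(f): return np.load('pics/'+f+'.npy',allow_pickle=True).item()
def ray(c,u,v):
    f=210/np.tan(np.radians(c['fovy'])/2)
    K=np.array([[f,0,c['cx']],[0,f,c['cy']],[0,0,1]])
    x,y=cv2.undistortPoints(np.array([[[u,v]]],float),K,np.array([c['k1'],0,0,0.]))[0,0]
    T=np.array(c['camera_from_world']); R=T[:3,:3]
    return -R.T@T[:3,3], R.T@np.array([x,-y,-1])
def onz(c,u,v,z):
    o,d=ray(c,u,v); return o+d*(z-o[2])/d[2]
E
python3 - <<'E'
from h import *
a=save('top','t0');b=save('side','s0')
for c in(a,b):print(c['fovy'],c['k1'],ray(c,c['cx'],c['cy']))
E
```

```text
52.53609783147046 -0.05045250357579629 (array([0.39322098, 0.18155303, 1.32504818]), array([ 0.08690104, -0.00170126, -0.9962155 ]))
54.472219039352474 -0.05074161682664651 (array([0.47435751, 1.06582786, 0.41595205]), array([ 0.0198552 , -0.93821659, -0.34547852]))
```

View pics/t0.png

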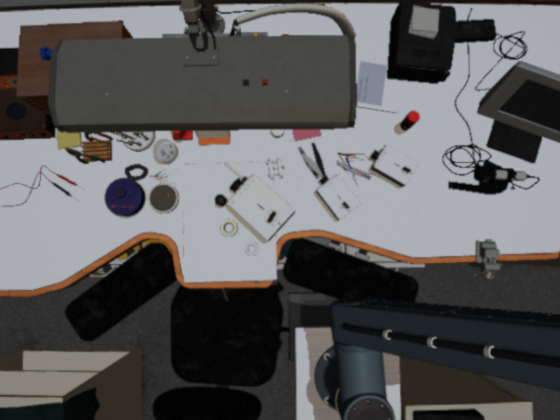

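View pics/s0.png

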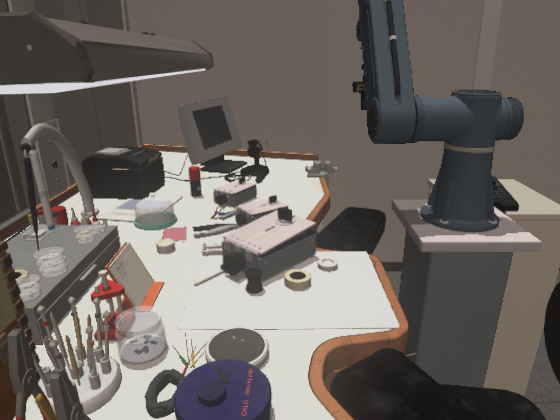

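The largest housing is at about (262,208) in top and (270,245) in side. Its wing is near (272,217) in top and (285,213) in side. I'll enlarge both views.

Run:
```python
from h import *
a=load('t0')['color'][165:255,205:305];b=load('s0')['color'][190:300,210:330]
A=cv2.resize(a,None,fx=4,fy=4,interpolation=cv2.INTER_CUBIC);B=cv2.resize(b,None,fx=3.3,fy=3.3,interpolation=cv2.INTER_CUBIC)
o=np.zeros((365,800,3),np.uint8);o[:360,:400]=A;o[:B.shape[0],404:404+B.shape[1]]=B[:,:396]
cv2.imwrite('pics/c0.png',o)
c=load('t0')
for p in [(227,206),(247,176),(294,209),(268,241),(271.5,217)]:print(p,onz(c,*p,.075).round(3))
```

```text
(227, 206) [0.519 0.357 0.075]
(247, 176) [0.608 0.297 0.075]
(294, 209) [0.508 0.159 0.075]
(268, 241) [0.414 0.236 0.075]
(271.5, 217) [0.485 0.225 0.075]
```

View pics/c0.png

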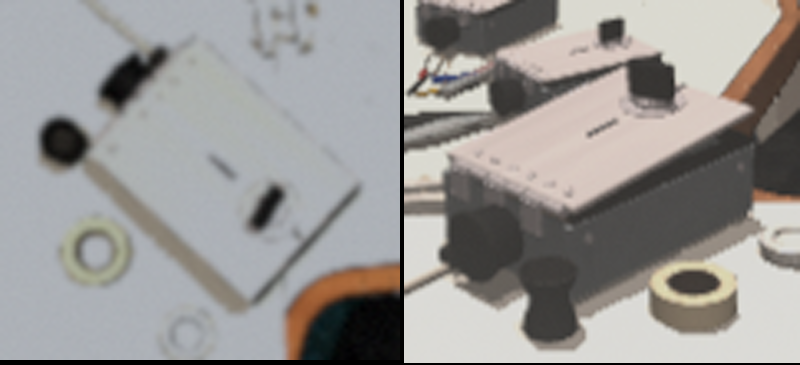

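The wing is at (267,207) in the crop, i.e. (271.7,216.7) in top. The marks are at crop (222,167) and (297,234), and the wing runs roughly across them.

Run:
```python
from h import *
c=load('t0')
P=lambda u,v,z:onz(c,205+u/4,165+v/4,z)
r,t,b,l=P(360,187,.083),P(197,40,.069),P(245,303,.083),P(92,152,.069)
print(r,t,b,l)
for d in(t-r,l-b,P(208,154,.073)-P(300,237,.082)):print('x dir',np.degrees(np.arctan2(d[1],d[0])),np.linalg.norm(d))
w=P(284,186,.11)-P(252,230,.11);print('wing',np.degrees(np.arctan2(w[1],w[0]))%180,np.linalg.norm(w))
print(P(267,207,.11))
# triangulate with side wing top centre approx
s=load('s0');print('mid',(r+t+b+l)/4)
o1,d1=ray(c,205+267/4,165+207/4);o2,d2=ray(s,210+(652-404)/3.3,190+82/3.3)
k=np.linalg.lstsq(np.stack([d1,-d2],1),o2-o1,rcond=None)[0];print(o1+k[0]*d1,o2+k[1]*d2)
print(read_state()['tcp_rot'],read_state()['force'])
```

```text
[0.49911554 0.15611863 0.083     ] [0.61163407 0.2762925  0.069     ] [0.41512659 0.2408193  0.083     ] [0.52829335 0.35453999 0.069     ]
x dir 46.88429097855428 0.16522160859909857
x dir 45.13988579185034 0.16104381947394839
x dir 47.23196638364597 0.0926415348160961
wing 143.60469609912056 0.038955125505057996
[0.48308208 0.22339865 0.11      ]
mid [0.51354239 0.2569426  0.076     ]
[0.48436976 0.22399829 0.09258873] [0.48250543 0.22403277 0.09245204]
[[ 9.68210708e-01  2.50135965e-01 -1.51910260e-04]
 [ 2.50135785e-01 -9.68208838e-01  1.93287355e-03]
 [ 3.36400334e-04 -1.90942706e-03 -9.99998120e-01]] [ 0.77106919 -0.3206447  -0.57355522]
```

Emit:
jog_arm --pt "3 5 0" --pt "6 10 0" --pt "10 15 0" --pt "13 20 0" --pt "16 25 0" --pt "20 30 0" --pt "23 35 0" --pt "26 40 0" --pt "26 40 0" --pt "26 40 0" --turn '[8,16,24,32,40,48,56,60,60,60]' --grip '[0,0,0,0,0,0,0,0,0,0]'

```text
time_s: 1.35
position: [0.4163, -0.2052, 0.2224]
tcp_rot: [[0.267, 0.964, -0.0], [0.964, -0.267, -0.0], [-0.0, -0.0, -1.0]]
force: [0.1, -1.1, 0.1]
opening: 0.999
grasp_force: 0.0
```

Emit:
jog_arm --pt "0.8 6 0" --pt "1.6 12 0" --pt "2.4 18 0" --pt "3.2 24 0" --pt "4 30 0" --pt "4.8 36 0" --pt "5.6 40 0" --pt "6.5 42.5 -1" --pt "6.5 42.5 -2" --pt "6.5 42.5 -2" --pt "6.5 42.5 -2" --turn '[8,16,24,32,40,48,56,64,69,69,69]' --grip '[0,0,0,0,0,0,0,0,0,0,0]'

```text
time_s: 2.72
position: [0.482, 0.2186, 0.2027]
tcp_rot: [[-0.801, 0.598, 0.0], [0.598, 0.801, -0.0], [-0.0, 0.0, -1.0]]
force: [-0.2, 0.1, -0.1]
opening: 0.998
grasp_force: 0.0
```

Run:
```python
from h import *
c=save('wrist','w0');s=read_state();print(s['time_s'],s['position'],s['tcp_rot'],s['force'],ray(c,c['cx'],c['cy']))
cv2.imwrite('pics/w0.png',c['color'])
```

```text
2.775 [0.48199145 0.2187686  0.20286569] [[-8.01792261e-01  5.97602621e-01  5.26299307e-04]
 [ 5.97602709e-01  8.01792368e-01  1.22492711e-05]
 [-4.14662571e-04  3.24339262e-04 -9.99999861e-01]] [-0.69633201 -0.17227017  0.54264178] (array([0.4147468 , 0.27012357, 0.3654698 ]), array([ 0.2438387 , -0.1819424 , -0.95259627]))
```

View pics/w0.png

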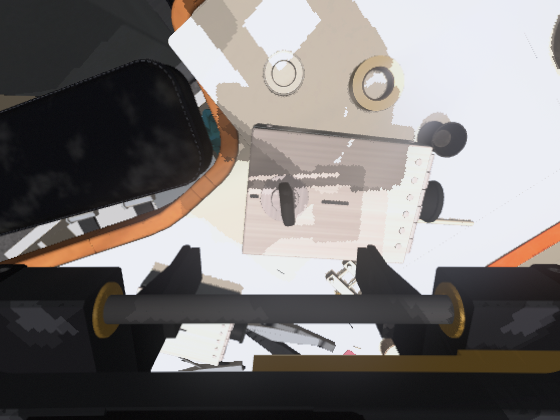

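The wrist view shows the wing at about (287,204), from (284,184) to (291,224). The marks are at (253,196) and (335,203), and the plate corners at (257,124), (434,147), (406,262) and (243,254).

```bash
python3 - <<'E'
from h import *
c=load('w0');g=c['color'].max(2)
m=(g[170:235,240:360]<75).astype(np.uint8)
n,L,S,C=cv2.connectedComponentsWithStats(m)
for i in range(1,n):
    if S[i,4]<15: continue
    pts=np.argwhere(L==i)[:,::-1]+[240,170]
    r=cv2.minAreaRect(pts.astype(np.float32)); print(S[i],C[i]+[240,170],r)
    z=.11 if S[i,4]>200 else .078
    b=cv2.boxPoints(r); q=np.array([onz(c,*p,z) for p in b])
    e=[q[1]-q[0],q[2]-q[1]]; e=max(e,key=np.linalg.norm); print(q.mean(0),np.linalg.norm(e),np.degrees(np.arctan2(e[1],e[0]))%180)
d=onz(c,335,203,.076)-onz(c,253,196,.083);print('marks',np.degrees(np.arctan2(d[1],d[0])),np.linalg.norm(d))
for p in[(257,124,.083),(434,147,.069),(406,262,.069),(243,254,.083)]:print(onz(c,*p))
E
python3 - <<'E'
import cv2
i=cv2.imread('pics/w0.png')[165:240,230:360]
cv2.imwrite('pics/w0c.png',cv2.resize(i,None,fx=6,fy=6,interpolation=cv2.INTER_CUBIC))
E
```

```text
[ 39  13  12  18 108] [283.07407407 189.        ] ((284.6633605957031, 191.1336669921875), (16.915632247924805, 11.044912338256836), 84.2894058227539)
[0.47901125 0.229531   0.078     ] 0.016157971494922554 149.4513029656798
marks 46.712636471679865 0.07735073313240357
[0.41618543 0.24640533 0.083     ]
[0.52891698 0.36188979 0.069     ]
[0.61537299 0.2832852  0.069     ]
[0.50433377 0.1606476  0.083     ]
```

View pics/w0c.png

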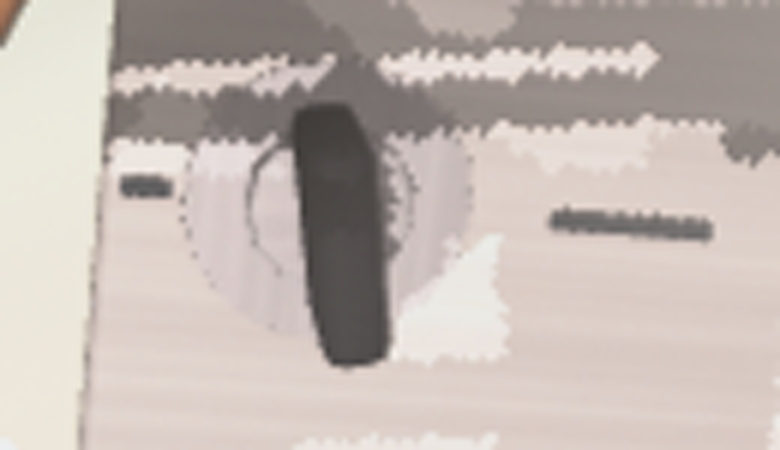

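Run:
```python
from h import *
c=load('w0')
P=lambda u,v,z:onz(c,230+u/6,165+v/6,z)
for z in(.108,):
  a,b=P(340,172,z),P(358,358,z);d=a-b;print(a,b,(a+b)/2,np.linalg.norm(d),np.degrees(np.arctan2(d[1],d[0])))
f=P(330,205,.085);print('foot',f)
m1,m2=P(146,187,.084),P(632,225,.076);d=m2-m1;print(m1,m2,np.degrees(np.arctan2(d[1],d[0])))
```

```text
[0.47499902 0.2338454  0.108     ] [0.49870618 0.21963805 0.108     ] [0.4868526  0.22674173 0.108     ] 0.027638348985489586 149.06635990357492
foot [0.48365165 0.22632456 0.085     ]
[0.46491548 0.20547701 0.084     ] [0.51683712 0.26096734 0.076     ] 46.90290897041929
```

Emit:
jog_arm --pt "0.2 0.8 0" --pt "0.2 0.8 -4" --pt "0.2 0.8 -8" --pt "0.2 0.8 -10" --pt "0.2 0.8 -11.3" --pt "0.2 0.8 -11.3" --pt "0.2 0.8 -11.3" --turn '[3,3,3,3,3,3,3]' --grip '[0,0,0,0.3,0.4,0.5,0.5]'

```text
time_s: 3.65
position: [0.4842, 0.2279, 0.0905]
tcp_rot: [[-0.833, 0.553, 0.002], [0.553, 0.833, 0.0], [-0.001, 0.001, -1.0]]
force: [-0.1, 0.3, -0.2]
opening: 0.632
grasp_force: 0.0
```

Run:
```python
from h import *
c=save('wrist','w1');s=read_state();print(s['position'],s['force'],s['opening'])
```

```text
[0.48422746 0.22803007 0.09060481] [-0.27412901 -0.31594325  0.13613339] 0.5863363492761792
```

View pics/w1.png

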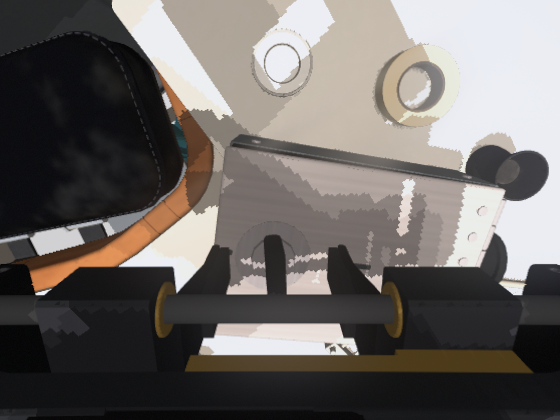

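The wing, at about (274,265), sits centred and parallel between the fingers (inner edges at 230 and 330). I'll close on it.

Emit:
jog_arm --pt "0 0 0" --pt "0 0 0" --pt "0 0 0" --pt "0 0 0" --pt "0 0 0" --pt "0 0 0" --pt "0 0 0" --pt "0 0 0" --turn '[0,0,0,0,0,0,0,0]' --grip '[0.7,0.85,1,1,1,1,1,1]'

```text
time_s: 4.7
position: [0.4823, 0.2269, 0.0893]
tcp_rot: [[-0.834, 0.552, -0.003], [0.552, 0.834, -0.002], [0.001, -0.003, -1.0]]
force: [-1.8, -5.1, 1.9]
opening: 0.123
grasp_force: 29.9
```

Emit:
jog_arm --pt "-0.1 -0.1 0" --pt "-0.1 -0.1 0" --pt "-0.1 -0.1 0" --pt "-0.1 -0.1 0" --pt "-0.1 -0.1 0" --pt "-0.1 -0.1 0" --pt "-0.1 -0.1 0" --pt "-0.1 -0.1 0" --pt "-0.1 -0.1 0" --pt "-0.1 -0.1 0" --pt "-0.1 -0.1 0" --pt "-0.1 -0.1 0" --turn '[8,16,24,32,40,48,56,64,72,80,80,80]' --grip '[1,1,1,1,1,1,1,1,1,1,1,1]'

```text
time_s: 6.2
position: [0.4827, 0.2243, 0.0895]
tcp_rot: [[-0.687, -0.726, -0.0], [-0.726, 0.687, -0.004], [0.003, -0.003, -1.0]]
force: [1.4, -11.7, 2.0]
opening: 0.113
grasp_force: 30.0
```

Run:
```python
from h import *
c=save('top','t1');s=read_state();print(s['position'],s['force'],s['moment'],s['opening'],s['tcp_rot'][:,0])
w=save('wrist','w2')
```

```text
[0.48269569 0.22429644 0.08955798] [  0.75439998 -12.39601908   1.16467964] [-2.09114268 -0.04113805  0.01573226] 0.11595432971171304 [-0.68731037 -0.72635657  0.00325538]
```

View pics/w2.png

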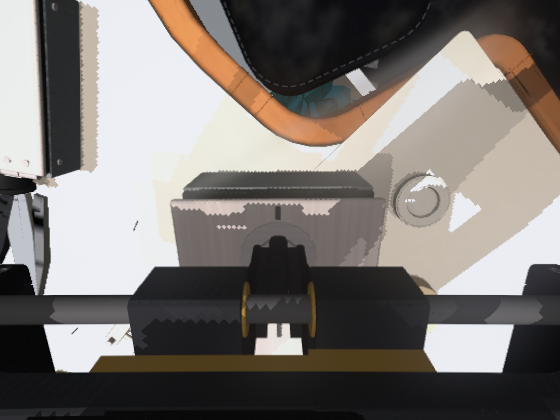

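The wing points at the front mark (278,213), parallel to the plate's centre line. Now I'll press.

Emit:
jog_arm --pt "0 -0.2 -0.3" --pt "0 -0.2 -0.6" --pt "-0.1 -0.3 -0.9" --pt "-0.2 -0.4 -1.2" --pt "-0.2 -0.4 -1.5" --pt "-0.2 -0.4 -1.5" --pt "-0.2 -0.4 -1.5" --turn '[0,0,0,0,0,0,0]' --grip '[1,1,1,1,1,1,1]'

```text
time_s: 7.18
position: [0.4813, 0.2226, 0.0769]
tcp_rot: [[-0.688, -0.725, 0.003], [-0.725, 0.688, -0.0], [-0.002, -0.002, -1.0]]
force: [-3.3, -6.7, 16.6]
opening: 0.111
grasp_force: 30.0
```

Emit:
jog_arm --pt "0 -0.1 -0.2" --pt "0 -0.1 -0.4" --pt "0 -0.1 -0.4" --pt "0 -0.1 -0.4" --pt "0 -0.1 -0.4" --turn '[0,0,0,0,0]' --grip '[1,1,1,1,1]'

```text
time_s: 7.8
position: [0.4815, 0.2226, 0.0755]
tcp_rot: [[-0.689, -0.725, 0.005], [-0.725, 0.689, 0.002], [-0.004, -0.002, -1.0]]
force: [-7.4, -4.9, 37.1]
opening: 0.114
grasp_force: 30.0
```

Run:
```python
from h import *
c=save('side','s1')
w=save('wrist','w3')
B=cv2.resize(c['color'][180:300,200:340],None,fx=2.8,fy=2.8,interpolation=cv2.INTER_CUBIC)
W=cv2.resize(w['color'][150:290,140:420],(400,200))
o=np.zeros((340,800,3),np.uint8);o[:B.shape[0],:392]=B[:,:392];o[:200,400:]=W;cv2.imwrite('pics/c1.png',o)
```

```text
(no output)
```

View pics/c1.png

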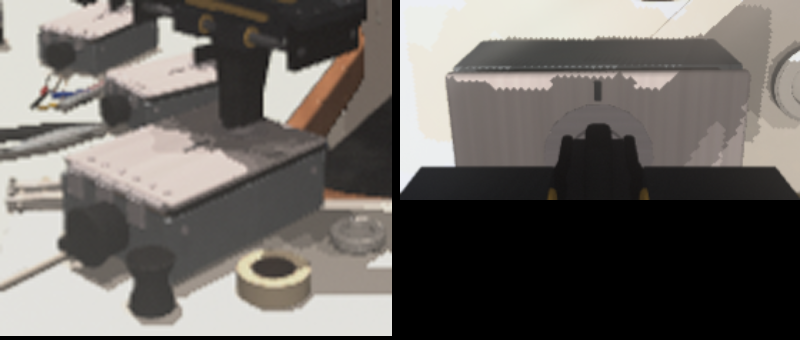

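The cover now lies parallel to the housing, with only a thin seam along the rim, and the wing is in line with the front mark. I'll ease the push slightly and then hand in.

Emit:
jog_arm --pt "0 0 0.1" --pt "0 0 0.2" --pt "0 0 0.2" --pt "0 0 0.2" --turn '[0,0,0,0]' --grip '[1,1,1,1]'

```text
time_s: 8.4
position: [0.4815, 0.2226, 0.076]
tcp_rot: [[-0.689, -0.725, 0.004], [-0.725, 0.689, 0.002], [-0.004, -0.002, -1.0]]
force: [-5.0, -2.8, 24.0]
opening: 0.116
grasp_force: 30.0
```

```bash
python3 -c "
from rig import *
print(hand_in())"
```

```text
the job is handed in; nothing more can be done
None
```

I turned the wing into line with the witness marks, pressed the cover down flat and handed in at about 8.4 s, still gripping the wing and pushing down with about 24 N; the hand-in gave no verdict.

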